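Balance the magnifier ruler on its stand

TASK

Take the magnifier ruler off the reading slope and put it away on its little metal stand: lay it crossways on the narrow top at its balance point, magnifier upwards, so that it stays there level by itself with both ends free in the air. The magnifier is clamped off-centre, so allow for its weight, and leave the things standing around undisturbed.

Things in the scene. Friction and masses are not known exactly. Their poses are not given: they have to be found in the camera images.
- ruler_mid (a point): Centre (half-way up) of the magnifier ruler's bar: a straight aluminium bar 360 long, 30 wide, 10 mm thick, 240 g evenly spread. x along its length, y across its width, z out of its upper face. It starts lying lengthwise up the reading slope, its +x end uphill, its -x end against the slope's bottom stop. The clamped magnifier sits on its upper face.
- magnifier (a joint): Where the magnifier is clamped on the ruler: distance (m) of the magnifier's centre from the bar's middle, towards the ruler's +x end (0.08 to 0.14). It is a dark steel saddle 40 long, 38 wide, 7 mm thick with a glass dome to 23 mm above the bar, and nothing below the bar's upper face. It weighs 160 g give or take a tenth, so bar and magnifier together balance at about 0.4 of this distance from the bar's middle. It is tightly clamped and is not meant to be slid.
- stand_top (a point): Centre of the flat top of the ruler's stand (fixed): a narrow upright aluminium blade, 90 mm above the desk. The top is 16 mm along its x (the direction the ruler shall lie) and 22 mm along its y (narrower than the ruler, so fingers holding the ruler can pass on both sides). The blade keeps this section 50 mm down; below it are a stepped steel foot and a plate 100 x 90 x 10 mm. z up. A ruler let go on it may rock faintly for a second or two before it lies still.
- slope: Reading slope (fixed to the desk): a black board 370 x 100 mm rising at 30 degrees towards its +x, origin on the desk under its middle, z up. Two wooden cross ribs 16 mm wide, 140 mm either side of the middle, hold the ruler's underside 20 mm off the board, so that fingers can reach round the ruler between them; a wooden stop 10 mm above the ruler's underside closes the lower end. The ruler's underside is 130 mm above the desk at its middle.
- tin: Bystander: open red tin, 96 mm across, 62 mm high, origin under its centre.
- seal: Bystander: small glass hand seal with a knob, 34 mm across, 70 mm high, origin under its centre.
- mug: Bystander: white mug, 76 mm across, 85 mm high, handle at its +y, origin under its centre.

How it is judged:
On the way:
1. the ruler is lifted clear of the slope in the gripper (contact force between ruler and the fingers above 1 N and contact force between ruler and slope below 0.05 N and distance of ruler_mid from where it was at the start of the episode above 0.03 m), for 0.2 s.
At the end, for the whole second after the job is handed in: The ruler lies released and at rest (but for a trace of rocking) on the stand's top alone, magnifier up, level within 0.06 rad, its length within 0.5 rad of the stand's x, the bar's centre 5 mm above the top (-2 to 12 mm allowed) and within 100 mm of it sideways (angle between ruler_mid's own z axis and vertical below 0.06 rad and z of ruler_mid in the frame of stand_top between -0.002 and 0.012 m and horizontal distance between ruler_mid and stand_top below 0.1 m and angle between the x axis of ruler_mid and the x axis of stand_top, either way round below 0.5 rad and contact force between ruler and slope below 0.05 N and contact force between ruler and the fingers below 0.05 N and linear speed of ruler below 0.06 m/s and angular speed of ruler below 0.8 rad/s); the robot touches nothing.
It fails at once if a bystander (tin, seal or mug) is moved more than 20 mm (distance of any of tin, seal, mug from where it was at the start of the episode above 0.02 m).
It also fails if it takes over 45 s, if anything falls off the work surface, if the arm or the gripper's body presses on something with over 40 N, if the wrist force passes 120 N, or if a joint passes its speed limit or range.

ROBOT

A 6-joint arm with a two-finger parallel gripper is mounted at the origin on the work surface. World frame = base frame: x ahead of the robot, y to its left, z up, the work surface at z = 0. Lengths are in m, angles in rad, forces in N, time in s.
With the tool pointing down it reaches from about 0.325 to 0.775 m from the base axis. Payload 5.5 kg.
Tool frame: the origin (TCP) lies where the fingers leave the gripper's body, on its centre line; the fingertips stand 73 mm ahead of it and the grasp point (between the pads) lies 54 mm ahead of it; z points along the fingers, y is the line along which they close (so a half turn about z gives the same grasp; the last joint's range is limited). The gripper opens to 85 mm and grips with 20 to 120 N. Pads are 22 mm wide; open, the fingers measure 114 mm over their backs; the gripper's body (76 mm by 85 mm) begins 54 mm behind the grasp point. The pads swing forward as they close: fully open they stand 13 mm farther back than shut.
Start: joints at [-1.357, 0.091, 1.231, -0, 1.82, -0.057], TCP at [0.161, -0.578, 0.304] pointing down, gripper open.
Joint ranges: [-2.87, 2.87], [-0.86, 2.18], [0.17, 2.46], [-1.51, 4.65], [0.06, 2.69], [-2.65, 2.65]. Speed limits (rad/s): [2.57, 2.57, 3.01, 3.14, 3.14, 3.14].

INTERFACE

Orientations are given as a rotation vector (axis times angle).
In Python, from rig import manip, viewer gives the robot as it stands.
- The arm moves only by the shell command python3 -m jog 'ROWS' [OPENING] [FORCE]. ROWS is JSON, a list of rows, each an object with "offset": the shift along the tool's x, y, z in m, a list of three; "twist": the turn about the tool's z in degrees. A call has 1 to 8 rows; each row is the pose to reach, as a shift and turn from the pose commanded when the call began, along the tool's axes at that moment; what a row does not reach only later rows make up. A row lasts 1/12 s, in which the tool goes at most 41.7 mm and 7.16 degrees, less where a joint would pass 70% of its speed; a pose out of reach is approached as far as the arm can. A call with a gripper value outside its range is refused whole. OPENING is the closure, from -1 (fully open) to 1 (shut), set as the call begins (- or left out, the last holds). The fingers move at their own pace and stop on an object; FORCE is the grip in N (left out, the last holds). Time passes only in rows, so rows that repeat a pose let the fingers close. It gives the time, the measured TCP pose, the force, the opening and the grip force at its end, in the units of the state.
- manip.sense(): the state, without advancing time (a new reading comes with each control period).
- viewer.snapshot(name): name is "scene" or "top" or "wrist"; returns a dict with "img" (400x640x3 uint8, red, green, blue), "depth" (400x640 float32, m along the optical axis (not along the pixel's ray), 0 where there is no reading), "intrinsics" (3x3 intrinsics, pixels), "world_to_cam" (4x4, takes a point from world to camera coordinates). Camera axes: x right, y down, z forward; pixel columns grow to the right and rows downward; lengths in m; the calibration is good to about 2 mm. A picture is of the moment at which its call begins.
- manip.hand_in(): hands the job in; it is judged then, once.
The state is a dict: "time_s": time; "joints": joint angles; "dq": joint speeds; "joint_efforts": joint torques, N m; "ee_pos": TCP position; "tcp_rot": TCP orientation; "wrist_force": force on the tool from outside, world axes, zero at the start; "moment": the same for the moment, N m; "opening": opening from 0.0 (shut) to 1.0 (fully open); "grip_force": force on a finger pad.
Only numpy, scipy, OpenCV 4.12 (cv2) and the standard library are available. Lean on these libraries where they do the work, as an engineer would, in place of code of your own. Each camera call takes 0.05 s, during which the arm holds its last target. There are 200 camera calls.

## Working session

There is one attempt and no reset: what is moved stays moved. The work goes in short steps, Python scripts to look and compute and a shell command to move; the robot and the scene stay as the last step left them, time stands still between calls to the robot, and variables do not carry over. Pictures are saved under pics/ and viewed, at most 10 in all, crops included, and the job is handed in when it is done.

```bash
mkdir -p pics; ls
cat > h.py <<'E'
import numpy as np,cv2
from scipy.spatial.transform import Rotation as R
from rig import manip,viewer
def snap(n):
    s=viewer.snapshot(n); d=s["depth"];K=np.array(s["intrinsics"]);T=np.linalg.inv(np.array(s["world_to_cam"]))
    v,u=np.mgrid[:d.shape[0],:d.shape[1]]
    c=np.stack([(u-K[0,2])/K[0,0]*d,(v-K[1,2])/K[1,1]*d,d,np.ones_like(d)],-1)
    P=(c@T.T)[...,:3]; P[d==0]=np.nan
    return s["img"],P,s
def save(img,n): cv2.imwrite("pics/"+n,img[...,::-1])
E
python3 - <<'E'
from h import *
a,P,_=snap("scene");b,Q,_=snap("top")
save(a,"s.png");save(b,"t.png")
np.savez("t0.npz",a=a,P=P,b=b,Q=Q)
print(manip.sense())
E
```

```text
pics
{'time_s': 0.1, 'joints': array([-1.35667650e+00,  9.18097478e-02,  1.23174943e+00, -2.53718082e-06,
        1.81982353e+00, -5.66750374e-02]), 'dq': array([ 0.00120449, -0.0014514 , -0.00332574,  0.00156025, -0.00061616,
       -0.00048259]), 'joint_efforts': array([ 3.07786453e-03, -4.60218608e+01, -4.19217646e+01,  3.42047917e-05,
        1.06705818e-02,  2.33589890e-05]), 'ee_pos': array([ 0.16048412, -0.5780103 ,  0.30285721]), 'tcp_rot': array([-3.11107219e+00, -4.23823286e-01,  2.24847574e-04]), 'wrist_force': array([0.19209595, 0.42505583, 0.19203589]), 'moment': array([ 0.00320272, -0.0445736 , -0.04239409]), 'grip_force': 0.0, 'opening': 1.0002608602474867}
```

View pics/s.png

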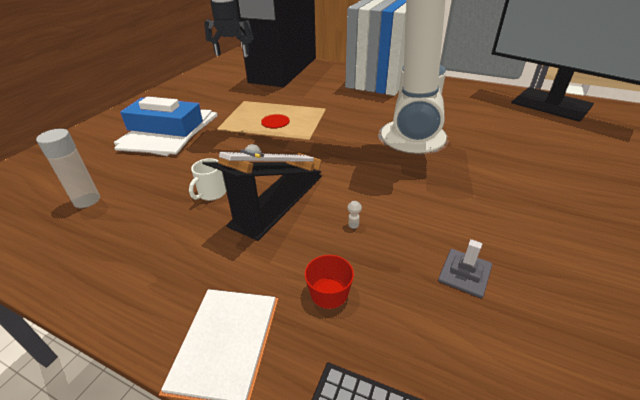

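View pics/t.png

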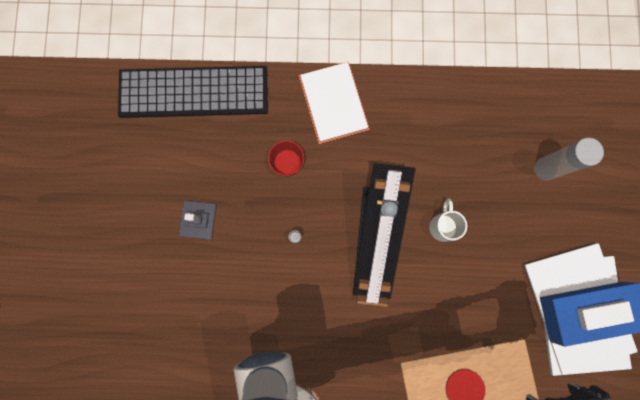

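The top view shows the ruler from (373,303) to (395,172), with the magnifier at (389,209). The stand is at (190,217), the seal at (295,237), the tin at (287,158) and the mug at (449,226).

Run:
```python
from h import *
np.set_printoptions(precision=4,suppress=True)
z=np.load("t0.npz");Q=z["Q"];b=z["b"].astype(int)
for n,(u,v) in dict(r0=(374,297),r1=(394,176),mag=(389,209),stand=(190,217),seal=(295,237),tin=(287,145),mug=(449,226)).items(): print(n,Q[v,u],b[v,u])
# ruler: bright grey pixels in box
m=np.zeros(b.shape[:2],bool); m[165:310,350:415]=1
m&=(b.min(-1)>130)&(b.max(-1)-b.min(-1)<30)&(Q[...,2]>.03)
p=Q[m]; c=p.mean(0); U,S,V=np.linalg.svd(p-c,full_matrices=False)
d=V[0]*np.sign(V[0][2]); t=(p-c)@d
print(m.sum(),"c",c,"dir",d,"elev",np.degrees(np.arcsin(d[2])),"az",np.degrees(np.arctan2(d[1],d[0])),"n",V[2],t.min(),t.max(), "mid",c+d*(t.min()+t.max())/2)
w=np.abs((p-c)@V[1]);print("width",np.ptp((p-c)@V[1]))
# everything 8mm+ above ruler plane near ruler = magnifier
n=V[2]*np.sign(V[2][2]); h=(Q-c)@n; tt=(Q-c)@d; ss=(Q-c)@np.cross(n,d)
k=(h>.004)&(h<.03)&(abs(ss)<.03)&(abs(tt)<.2); print("mag t",tt[k].min(),tt[k].max(),np.median(tt[k]),h[k].max(),k.sum(), ss[k].mean())
# stand
m=np.zeros(m.shape,bool); m[195:245,170:225]=1
q=Q[m&(Q[...,2]>.082)]; print("standtop",q.mean(0),len(q),q.min(0),q.max(0))
q=Q[m&(Q[...,2]>.006)&(Q[...,2]<.014)]; r=cv2.minAreaRect(q[:,:2].astype(np.float32)*1000);print("plate",r)
q=Q[m&(Q[...,2]>.006)]; print("all",cv2.minAreaRect(q[:,:2].astype(np.float32)*1000))
P=z["P"]; m=np.zeros(m.shape,bool); m[235:300,435:500]=1
q=P[m&(P[...,2]>.085)&(P[...,2]<.096)]; print("scene top",q.mean(0),len(q),cv2.minAreaRect(q[:,:2].astype(np.float32)*1000))
for nm,(u0,u1,v0,v1) in dict(seal=(280,310,220,250),tin=(262,312,135,182),mug=(425,472,195,245)).items():
    q=Q[v0:v1,u0:u1].reshape(-1,3);q=q[q[:,2]>.03];print(nm,q.mean(0),q.min(0),q.max(0))
```

```text
r0 [ 0.3386 -0.2316  0.0547] [226 217 217]
r1 [ 0.6261 -0.2538  0.219 ] [223 214 214]
mag [ 0.5509 -0.2444  0.2075] [176 175 179]
stand [0.5328 0.2444 0.094 ] [232 224 224]
seal [ 0.4888 -0.0235  0.0695] [185 173 174]
tin [0.7397 0.0062 0.0432] [116  36  34]
mug [ 0.5314 -0.4443  0.0041] [234 232 222]
1652 c [ 0.4882 -0.2406  0.1448] dir [ 0.8569 -0.0744  0.5101] elev 30.673228602559014 az -4.96168336003237 n [ 0.4702 -0.2928 -0.8326] -0.19334347199295598 0.1686143224744758 mid [ 0.4777 -0.2397  0.1385]
width 0.0371913615889959
mag t -0.19954108596079992 0.09953364191546171 0.07736882845027662 0.025784753082430487 335 0.0038987683687080727
standtop [0.5328 0.2477 0.0894] 60 [0.5252 0.2367 0.0844] [0.5413 0.2591 0.0956]
plate ((530.6727905273438, 254.0899658203125), (148.14816284179688, 126.9672622680664), 86.96243286132812)
all ((530.6727905273438, 254.0899658203125), (148.14816284179688, 126.9672622680664), 86.96243286132812)
scene top [0.5368 0.2494 0.0901] 94 ((535.0477294921875, 249.44989013671875), (21.885417938232422, 18.726089477539062), 85.2353515625)
seal [ 0.4902 -0.0232  0.0653] [ 0.4737 -0.0388  0.0553] [ 0.5051 -0.0072  0.074 ]
tin [0.7127 0.0104 0.0518] [ 0.6528 -0.0393  0.03  ] [0.7466 0.0524 0.0675]
mug [ 0.5333 -0.4288  0.0648] [ 0.4885 -0.4664  0.03  ] [ 0.5999 -0.39    0.0891]
```

```bash
cat >> h.py <<'E'
def to(x,y,z,az=None):
    s=manip.sense(); r=R.from_rotvec(s["tcp_rot"]); X=r.as_matrix()
    a=np.degrees(np.arctan2(X[1,0],X[0,0])); o=r.inv().apply(np.array([x,y,z])-s["ee_pos"])
    print("t",round(s["time_s"],2),"tcp",s["ee_pos"].round(4),"az",a.round(2),"off",o.round(4),"twist",None if az is None else round(a-az,2),"F",s["wrist_force"].round(2),"open",round(s["opening"],3),"grip",round(s["grip_force"],1),"tilt",(np.degrees(np.arccos(-X[2,2]))).round(2))
E
python3 -m jog '[{"offset":[0.033,-0.020,0],"twist":3},{"offset":[0.066,-0.041,0],"twist":6},{"offset":[0.099,-0.062,0],"twist":9},{"offset":[0.132,-0.083,0],"twist":12},{"offset":[0.165,-0.104,0],"twist":15},{"offset":[0.198,-0.125,0],"twist":18},{"offset":[0.231,-0.146,0],"twist":20},{"offset":[0.264,-0.166,0],"twist":20}]' -1
python3 -c "
from h import *
to(.471,-.239,.303,-4.7)"
```

```text
time_s: 0.77
ee_pos: [0.3713, -0.3458, 0.3036]
tcp_rot: [-3.139, 0.126, 0.0]
wrist_force: [1.2, 0.1, -0.8]
opening: 1.004
grip_force: 0.0
t 0.77 tcp [ 0.3713 -0.3458  0.3036] az -4.61 off [ 0.0908 -0.1145  0.0006] twist 0.09 F [ 1.22  0.06 -0.84] open 1.004 grip 0.0 tilt 0.02
```

```bash
python3 -m jog '[{"offset":[0.025,-0.030,0],"twist":0},{"offset":[0.050,-0.060,0],"twist":0},{"offset":[0.075,-0.090,0],"twist":0},{"offset":[0.091,-0.115,0],"twist":0},{"offset":[0.091,-0.115,0],"twist":0}]'
python3 - <<'E'
from h import *
to(.471,-.239,.184,-4.7)
a,P,_=snap("wrist");save(a,"w1.png");np.savez("w1.npz",a=a,P=P)
E
```

```text
time_s: 1.18
ee_pos: [0.4728, -0.2358, 0.3031]
tcp_rot: [-3.137, 0.113, -0.0]
wrist_force: [-0.2, 0.0, -1.1]
opening: 1.001
grip_force: 0.0
t 1.18 tcp [ 0.4728 -0.2358  0.3031] az -4.14 off [-0.0015  0.0036  0.1191] twist 0.56 F [-0.2   0.   -1.09] open 1.001 grip 0.0 tilt 0.15
```

View pics/w1.png

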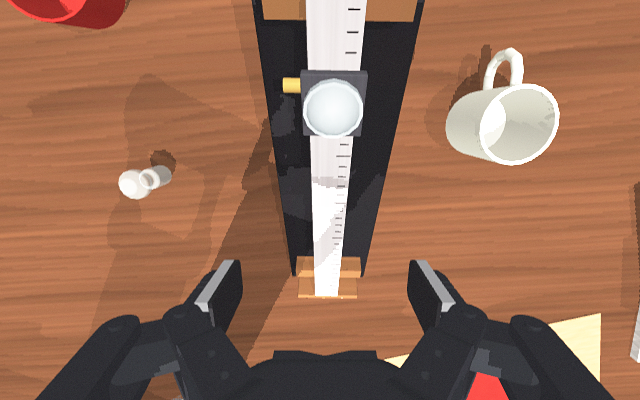

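The wrist view shows the ruler midway between the fingers, running up column ~330. The magnifier saddle spans rows 70–137 at (333,105), and a brass screw sticks out at (291,85). I'll refine the measurements from this depth image.

Run:
```python
from h import *
np.set_printoptions(precision=4,suppress=True)
z=np.load("w1.npz");P=z["P"];a=z["a"].astype(int)
m=np.zeros(a.shape[:2],bool); m[140:294,300:360]=1
m&=(a.min(-1)>120)&(a.max(-1)-a.min(-1)<30)&(P[...,2]>.03)
p=P[m]; c=p.mean(0);U,S,V=np.linalg.svd(p-c,full_matrices=False);d=V[0]*np.sign(V[0][2]);n=V[2]*np.sign(V[2][2])
print(m.sum(),c,d,n,"az",np.degrees(np.arctan2(d[1],d[0])),np.degrees(np.arcsin(d[2])))
w=(p-c)@V[1];print("width",np.percentile(w,[1,99]))
t=(p-c)@d;print("t",t.min(),t.max()); low=c+d*t.min();mid=low+d*.18;print("low",low,"mid(upper face)",mid)
H=(P-mid)@n;T=(P-mid)@d;S_=(P-mid)@np.cross(n,d)
k=np.zeros(m.shape,bool);k[50:150,270:375]=1;k&=(abs(S_)<.022)
s=k&(H>.0045)&(H<.009);print("saddle t",np.percentile(T[s],[1,99]),s.sum())
s=k&(H>.012);print("dome t",np.percentile(T[s],[1,99]),T[s].mean(),H[s].max(),s.sum(), S_[s].mean())
```

```text
5045 [ 0.4636 -0.2381  0.1291] [ 0.8625 -0.0751  0.5004] [-0.4978  0.0514  0.8658] az -4.974885674636456 30.0250561771255
width [-0.0147  0.0146]
t -0.15553627904775652 0.08275450681127129
low [ 0.3295 -0.2264  0.0513] mid(upper face) [ 0.4847 -0.2399  0.1413]
saddle t [0.0664 0.1061] 1352
dome t [0.0707 0.1026] 0.08980967497825393 0.024119934673156374 2351 0.00011281063184686324
```

```bash
python3 -m jog '[{"offset":[0.002,0.0035,0.035],"twist":0.6},{"offset":[0.003,0.0035,0.070],"twist":0.6},{"offset":[0.003,0.0035,0.100],"twist":0.6},{"offset":[0.003,0.0035,0.117],"twist":0.6},{"offset":[0.003,0.0035,0.117],"twist":0.6},{"offset":[0.003,0.0035,0.117],"twist":0.6}]' -1
python3 -c "
from h import *
to(.476,-.2395,.186,-5)"
```

```text
time_s: 1.73
ee_pos: [0.4719, -0.2444, 0.186]
tcp_rot: [-3.137, 0.141, 0.004]
wrist_force: [-0.5, 1.0, 0.6]
opening: 1.003
grip_force: 0.0
t 1.73 tcp [ 0.4719 -0.2444  0.186 ] az -5.15 off [ 0.0037 -0.0052  0.    ] twist -0.15 F [-0.48  1.02  0.57] open 1.003 grip 0.0 tilt 0.15
```

```bash
python3 -m jog '[{"offset":[0.003,-0.0045,0],"twist":0},{"offset":[0.003,-0.0045,0],"twist":0},{"offset":[0.003,-0.0045,0],"twist":0}]'
python3 -m jog '[{"offset":[0,0,0],"twist":0},{"offset":[0,0,0],"twist":0},{"offset":[0,0,0],"twist":0},{"offset":[0,0,0],"twist":0},{"offset":[0,0,0],"twist":0},{"offset":[0,0,0],"twist":0},{"offset":[0,0,0],"twist":0},{"offset":[0,0,0],"twist":0}]' 1 100
python3 -c "
from h import *
to(.476,-.2395,.186,-5)"
```

```text
time_s: 1.98
ee_pos: [0.477, -0.2399, 0.1891]
tcp_rot: [3.137, -0.139, 0.005]
wrist_force: [0.3, 0.1, -0.2]
opening: 1.0
grip_force: 0.0
time_s: 2.65
ee_pos: [0.4763, -0.2396, 0.1874]
tcp_rot: [3.138, -0.139, 0.001]
wrist_force: [-1.5, 1.4, 3.2]
opening: 0.33
grip_force: 99.3
t 2.65 tcp [ 0.4763 -0.2396  0.1874] az -5.08 off [-0.0003 -0.      0.0014] twist -0.08 F [-1.52  1.42  3.19] open 0.33 grip 99.3 tilt 0.03
```

```bash
python3 -m jog '[{"offset":[0,0,-0.01],"twist":0},{"offset":[0,0,-0.03],"twist":0},{"offset":[0,0,-0.055],"twist":0},{"offset":[0,0,-0.085],"twist":0},{"offset":[0,0,-0.115],"twist":0},{"offset":[0,0,-0.14],"twist":0},{"offset":[0,0,-0.15],"twist":0},{"offset":[0,0,-0.15],"twist":0}]'
cat >> h.py <<'E'
def ruler(n="wrist"):
    # fit ruler upper face near the tool from a camera: saddle below/at, tilt, position
    s=manip.sense(); a,P,_=snap(n); g=s["ee_pos"]; X=R.from_rotvec(s["tcp_rot"]).as_matrix()
    L=(P-g)@X   # tool frame
    a=a.astype(int)
    m=(abs(L[...,1])<.012)&(L[...,0]>.02)&(L[...,0]<.19)&(L[...,2]>-.12)&(L[...,2]<.09)&(a.max(-1)-a.min(-1)<30)&(a.min(-1)>110)
    q=L[m];q=q[np.argsort(q[:,0])]
    best=None;rng=np.random.default_rng(0)
    for _ in range(300):
        i,j=rng.integers(0,len(q),2)
        if abs(q[i,0]-q[j,0])<.015: continue
        k=(q[i,2]-q[j,2])/(q[i,0]-q[j,0]);e=abs(q[:,2]-q[i,2]-k*(q[:,0]-q[i,0]))<.0015
        if best is None or e.sum()>best.sum():best=e
    k,z0=np.polyfit(q[best][:,0],q[best][:,2],1)
    th=np.arctan(-k);h=-(L[...,2]-z0-k*L[...,0])*np.cos(th);t=L[...,0]*np.cos(th)-(L[...,2]-z0)*np.sin(th)
    f=(abs(L[...,1])<.022)&(h>.0045)&(h<.009)&(t>.02)&(t<.19)
    f2=(abs(L[...,1])<.022)&(h>.012)&(h<.03)&(t>.02)&(t<.19)
    print("tilt deg",np.degrees(th).round(2),"upper face below tcp",z0.round(4),"n",best.sum(),len(q),"saddle t",np.percentile(t[f],[2,98]).round(4) if f.any() else None,"dome",t[f2].mean().round(4) if f2.any() else None)
    return a,P
E
python3 - <<'E'
from h import *
to(.476,-.2395,.337,-5)
a,P=ruler();save(a,"w2.png")
E
```

```text
time_s: 3.32
ee_pos: [0.4767, -0.2398, 0.3395]
tcp_rot: [3.136, -0.139, 0.006]
wrist_force: [0.7, -0.0, -4.1]
opening: 0.327
grip_force: 99.0
t 3.32 tcp [ 0.4767 -0.2398  0.3395] az -5.09 off [-0.0007 -0.0002  0.0025] twist -0.09 F [ 0.7  -0.02 -4.13] open 0.327 grip 99.0 tilt 0.24
tilt deg -11.55 upper face below tcp -0.032 n 6008 15668 saddle t None dome None[ WARN:0@0.950] global loadsave.cpp:1063 imwrite_ Unsupported depth image for selected encoder is fallbacked to CV_8U.
```

View pics/w2.png

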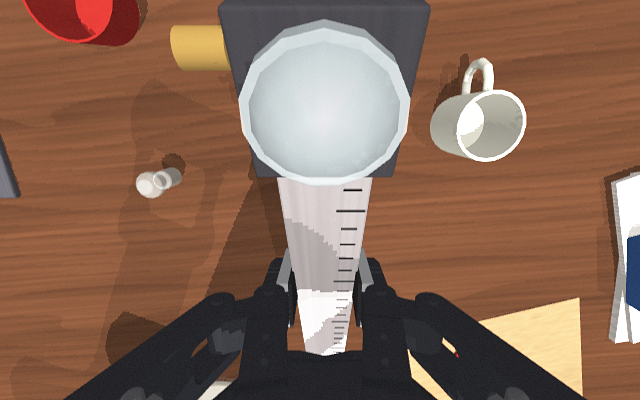

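```bash
python3 -m jog '[{"offset":[0.002,-0.015,0],"twist":0},{"offset":[0.007,-0.045,0],"twist":0},{"offset":[0.012,-0.080,0],"twist":0},{"offset":[0.017,-0.115,0],"twist":0},{"offset":[0.022,-0.150,0],"twist":0},{"offset":[0.028,-0.185,0],"twist":0},{"offset":[0.033,-0.220,0],"twist":0},{"offset":[0.038,-0.255,0],"twist":0}]'
python3 -m jog '[{"offset":[0.005,-0.035,0],"twist":0},{"offset":[0.010,-0.070,0],"twist":0},{"offset":[0.015,-0.105,0],"twist":0},{"offset":[0.021,-0.140,0],"twist":0},{"offset":[0.027,-0.175,0],"twist":0},{"offset":[0.032,-0.210,0],"twist":0},{"offset":[0.036,-0.233,0],"twist":0},{"offset":[0.036,-0.238,0],"twist":0}]'
sed -i 's/L\[...,0\]>.02)&(L\[...,0\]<.19)&(L/L[...,0]>.012)\&(L[...,0]<.065)\&(L/' h.py
python3 - <<'E'
from h import *
to(.595,.244,.30,-5)
a,P=ruler();save(a.astype(np.uint8),"w3.png")
b,Q,_=snap("top");save(b,"t3.png");a,P,_=snap("scene");save(a[100:,200:],"s3.png");np.savez("t3.npz",a=a,P=P,b=b,Q=Q)
E
```

```text
time_s: 4.03
ee_pos: [0.5364, 0.0128, 0.3333]
tcp_rot: [3.138, -0.139, -0.008]
wrist_force: [0.5, -0.4, -3.3]
opening: 0.33
grip_force: 99.2
time_s: 4.7
ee_pos: [0.5935, 0.249, 0.3315]
tcp_rot: [3.138, -0.132, -0.011]
wrist_force: [0.2, -1.1, -3.8]
opening: 0.327
grip_force: 99.3
t 4.7 tcp [0.5935 0.249  0.3315] az -4.83 off [0.0022 0.0048 0.0315] twist 0.17 F [ 0.23 -1.1  -3.76] open 0.327 grip 99.3 tilt 0.4
tilt deg 29.71 upper face below tcp 0.0508 n 5490 5761 saddle t [0.0773 0.1154] dome 0.0917
```

View pics/s3.png

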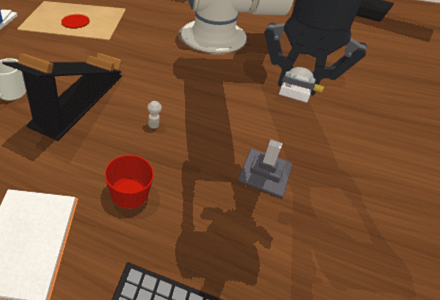

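```bash
python3 -m jog '[{"offset":[0.001,0.005,0.02],"twist":0},{"offset":[0.001,0.005,0.05],"twist":0},{"offset":[0.001,0.005,0.08],"twist":0},{"offset":[0.001,0.005,0.11],"twist":0},{"offset":[0.001,0.005,0.127],"twist":0},{"offset":[0.001,0.005,0.127],"twist":0},{"offset":[0.001,0.005,0.127],"twist":0}]'
python3 - <<'E'
from h import *
to(.594,.2437,.151,-5)
ruler()
a,P,_=snap("scene");save(cv2.resize(a[120:300,350:590],None,fx=2.5,fy=2.5),"s4.png")
E
```

```text
time_s: 5.43
ee_pos: [0.5937, 0.2382, 0.2085]
tcp_rot: [3.137, -0.142, -0.005]
wrist_force: [0.1, 0.3, -2.8]
opening: 0.324
grip_force: 99.4
t 5.43 tcp [0.5937 0.2382 0.2085] az -5.18 off [ 0.     -0.0056  0.0574] twist -0.18 F [ 0.12  0.28 -2.84] open 0.324 grip 99.4 tilt 0.2
tilt deg 29.72 upper face below tcp 0.0508 n 5484 5790 saddle t [0.0772 0.1153] dome 0.0916
```

View pics/s4.png

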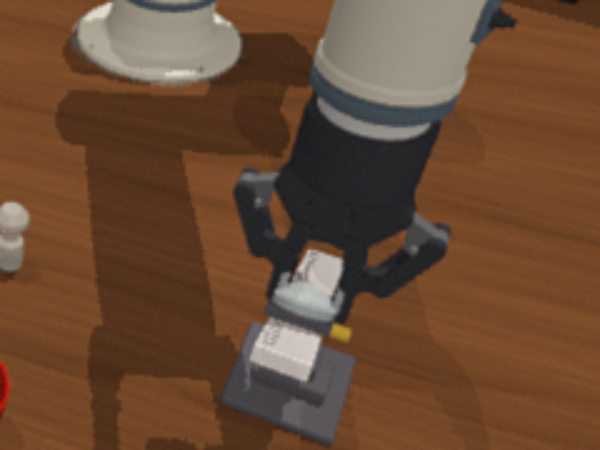

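```bash
python3 -m jog '[{"offset":[0,0,0.004],"twist":0},{"offset":[0,0,0.008],"twist":0},{"offset":[0,0,0.008],"twist":0},{"offset":[0,0,0.008],"twist":0},{"offset":[0,0,0.008],"twist":0}]'
python3 -c "
from h import *
to(.594,.2437,.151,-5)"
```

```text
time_s: 5.95
ee_pos: [0.5943, 0.24, 0.2021]
tcp_rot: [-3.138, 0.139, -0.0]
wrist_force: [0.0, 0.0, -4.1]
opening: 0.327
grip_force: 99.4
t 5.95 tcp [0.5943 0.24   0.2021] az -5.08 off [-0.0006 -0.0037  0.0511] twist -0.08 F [ 0.04  0.03 -4.1 ] open 0.327 grip 99.4 tilt 0.01
```

```bash
python3 -m jog '[{"offset":[0,-0.004,0.003],"twist":0},{"offset":[0,-0.004,0.006],"twist":0},{"offset":[0,-0.004,0.009],"twist":0},{"offset":[0,-0.004,0.012],"twist":0},{"offset":[0,-0.004,0.015],"twist":0},{"offset":[0,-0.004,0.018],"twist":0},{"offset":[0,-0.004,0.021],"twist":0},{"offset":[0,-0.004,0.021],"twist":0}]'
python3 -c "
from h import *
to(.594,.2437,.151,-5);ruler()"
```

```text
time_s: 6.62
ee_pos: [0.5951, 0.244, 0.1828]
tcp_rot: [-3.137, 0.139, -0.004]
wrist_force: [-0.3, -0.7, 5.3]
opening: 0.327
grip_force: 99.3
t 6.62 tcp [0.5951 0.244  0.1828] az -5.09 off [-0.0012  0.0004  0.0318] twist -0.09 F [-0.28 -0.69  5.31] open 0.327 grip 99.3 tilt 0.18
tilt deg 24.51 upper face below tcp 0.0507 n 6627 6642 saddle t [0.0767 0.1136] dome 0.0954
```

```bash
python3 -m jog '[{"offset":[0,0,0.004],"twist":0},{"offset":[0,0,0.008],"twist":0},{"offset":[0,0,0.012],"twist":0},{"offset":[0,0,0.016],"twist":0},{"offset":[0,0,0.020],"twist":0},{"offset":[0,0,0.024],"twist":0},{"offset":[0,0,0.027],"twist":0},{"offset":[0,0,0.027],"twist":0}]'
python3 -c "
from h import *
to(.594,.2437,.151,-5);ruler()"
```

```text
time_s: 7.33
ee_pos: [0.5962, 0.244, 0.1564]
tcp_rot: [-3.136, 0.14, -0.009]
wrist_force: [4.0, -0.1, 6.1]
opening: 0.329
grip_force: 98.7
t 7.33 tcp [0.5962 0.244  0.1564] az -5.12 off [-0.0022  0.0005  0.0054] twist -0.12 F [ 4.   -0.11  6.15] open 0.329 grip 98.7 tilt 0.35
tilt deg 4.68 upper face below tcp 0.0501 n 6151 6219 saddle t [0.0758 0.1133] dome 0.096
```

```bash
python3 -m jog '[{"offset":[0,0,0.002],"twist":0},{"offset":[0,0,0.004],"twist":0},{"offset":[0,0,0.006],"twist":0},{"offset":[0,0,0.006],"twist":0},{"offset":[0,0,0.006],"twist":0},{"offset":[0,0,0.006],"twist":0}]'
python3 -c "
from h import *
to(.594,.2437,.151,-5);ruler()"
```

```text
time_s: 7.88
ee_pos: [0.5962, 0.2439, 0.1505]
tcp_rot: [-3.137, 0.14, -0.009]
wrist_force: [4.9, -0.1, 5.6]
opening: 0.328
grip_force: 98.8
t 7.88 tcp [0.5962 0.2439 0.1505] az -5.11 off [-0.0021  0.0004 -0.0005] twist -0.11 F [ 4.87 -0.07  5.62] open 0.328 grip 98.8 tilt 0.35
tilt deg -0.2 upper face below tcp 0.0499 n 5988 6069 saddle t [0.076  0.1156] dome 0.0955
```

```bash
python3 -m jog '[{"offset":[0,0,-0.005],"twist":0},{"offset":[0,0,-0.015],"twist":0},{"offset":[0,0,-0.025],"twist":0},{"offset":[0,0,-0.025],"twist":0},{"offset":[0,0,-0.025],"twist":0},{"offset":[0,0,-0.025],"twist":0}]'
python3 - <<'E'
from h import *
to(.498,.25,.176,-5);ruler()
s=manip.sense();X=R.from_rotvec(s["tcp_rot"]).as_matrix()
for n in("top","wrist","scene"):
    a,P,_=snap(n);L=(P-s["ee_pos"])@X;a=a.astype(int)
    m=(abs(L[...,1])<.011)&(abs(L[...,2]-.0505)<.006)&(abs(L[...,0])<.23)
    x=L[m][:,0];print(n,len(x),x.min() if len(x) else 0,x.max() if len(x) else 0,np.histogram(x,np.arange(-.22,.23,.02))[0])
    f=(abs(L[...,1])<.021)&(L[...,2]<.047)&(L[...,2]>.0405)&(L[...,0]>.05)&(L[...,0]<.15);print(" saddle",np.percentile(L[f][:,0],[2,98]) if f.any() else 0)
    if n!="wrist": save(a.astype(np.uint8),n+"5.png")
E
```

```text
time_s: 8.43
ee_pos: [0.5944, 0.2439, 0.1725]
tcp_rot: [3.138, -0.139, -0.001]
wrist_force: [-1.3, -0.9, -4.0]
opening: 0.326
grip_force: 98.8
t 8.43 tcp [0.5944 0.2439 0.1725] az -5.08 off [-0.0966  0.0024 -0.0035] twist -0.08 F [-1.34 -0.87 -3.97] open 0.326 grip 98.8 tilt 0.04
tilt deg 1.84 upper face below tcp 0.05 n 6070 6148 saddle t [0.0759 0.1145] dome 0.0956
top 385 -0.13529247960506027 0.18226062541805813 [ 0  0  0  0 18 13  4  0 11 35 17  0 22 61 47  0 17 53 43 39  5  0]
 saddle [0.05250081 0.14957921]
wrist 11049 -0.044038703480420195 0.0751200799915862 [   0    0    0    0    0    0    0    0  127 1288 1489 1711 2000 2358
 2076    0    0    0    0    0    0    0]
 saddle [0.06114889 0.11327158]
scene 946 -0.05337819164541952 0.18515891981370397 [  0   0   0   0   0   0   0   0  49  91  93 100 105 118  28   0  47 129
  77  51  58   0]
 saddle [0.05759684 0.14911387]
```

```bash
python3 -m jog '[{"offset":[-0.015,0,0],"twist":0},{"offset":[-0.035,0,0],"twist":0},{"offset":[-0.060,0,0],"twist":0},{"offset":[-0.085,0,0],"twist":0},{"offset":[-0.100,0,0],"twist":0},{"offset":[-0.100,0,0],"twist":0},{"offset":[-0.100,0,0],"twist":0},{"offset":[-0.100,0,0],"twist":0}]'
python3 - <<'E'
from h import *
to(.4945,.2525,.151,-5);ruler();print(manip.sense()["moment"])
a,P,_=snap("scene");save(cv2.resize(a[150:310,370:570],None,fx=3,fy=3),"s6.png")
E
```

```text
time_s: 9.3
ee_pos: [0.4954, 0.2527, 0.173]
tcp_rot: [-3.138, 0.139, -0.001]
wrist_force: [1.2, -0.3, -4.2]
opening: 0.323
grip_force: 99.0
t 9.3 tcp [0.4954 0.2527 0.173 ] az -5.08 off [-0.0009  0.0003  0.022 ] twist -0.08 F [ 1.17 -0.25 -4.16] open 0.323 grip 99.0 tilt 0.04
tilt deg 1.85 upper face below tcp 0.0499 n 6064 6139 saddle t [0.0759 0.1145] dome 0.0956
[0.02929743 0.0827044  0.0102146 ]
```

View pics/s6.png

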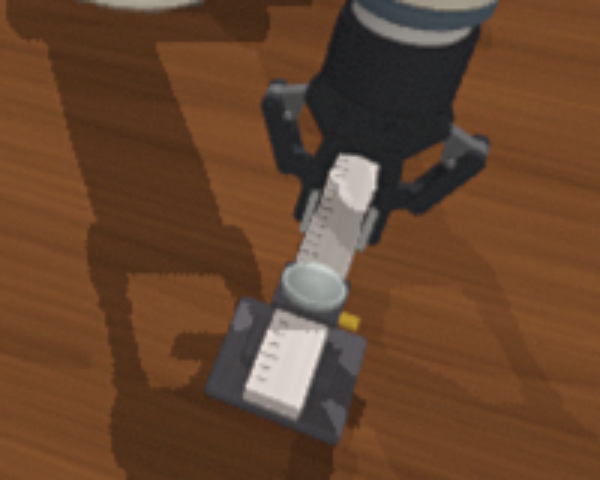

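The close scene view shows the ruler held near level over the stand, magnifier up at (313,287). I'll average the wrist moment at rest as a second check on the balance point.

```bash
for i in 1 2 3 4 5; do python3 -m jog '[{"offset":[0,0,0],"twist":0}]' >/dev/null; python3 -c "
from rig import manip
s=manip.sense();print(s['wrist_force'].round(2),s['moment'].round(3),s['ee_pos'].round(4))"; done
```

```text
[-0.5  -1.02 -4.88] [-0.034  0.167  0.014] [0.4956 0.2525 0.1727]
[ 0.11 -0.94 -4.24] [ 0.101  0.122 -0.001] [0.4955 0.2525 0.1727]
[ 0.25 -0.93 -3.58] [ 0.001  0.145 -0.008] [0.4953 0.2526 0.1727]
[ 0.15 -0.37 -3.92] [ 0.003  0.181 -0.023] [0.4952 0.2526 0.1727]
[-0.48 -0.01 -4.24] [ 0.05   0.204 -0.04 ] [0.4951 0.2527 0.1728]
```

```bash
python3 -m jog '[{"offset":[-0.001,0,0.004],"twist":0},{"offset":[-0.001,0,0.009],"twist":0},{"offset":[-0.001,0,0.014],"twist":0},{"offset":[-0.001,0,0.018],"twist":0},{"offset":[-0.001,0,0.021],"twist":0},{"offset":[-0.001,0,0.021],"twist":0},{"offset":[-0.001,0,0.021],"twist":0},{"offset":[-0.001,0,0.021],"twist":0}]'
python3 -c "
from h import *
to(.4945,.2525,.149,-5);ruler()"
```

```text
time_s: 10.48
ee_pos: [0.4941, 0.2529, 0.1521]
tcp_rot: [-3.138, 0.139, -0.0]
wrist_force: [0.4, 0.1, -3.7]
opening: 0.329
grip_force: 99.0
t 10.48 tcp [0.4941 0.2529 0.1521] az -5.09 off [0.0004 0.0003 0.0031] twist -0.09 F [ 0.39  0.13 -3.69] open 0.329 grip 99.0 tilt 0.02
tilt deg 1.86 upper face below tcp 0.05 n 6084 6146 saddle t [0.0759 0.1145] dome 0.0956
```

```bash
python3 -m jog '[{"offset":[0,0,0.001],"twist":0},{"offset":[0,0,0.002],"twist":0},{"offset":[0,0,0.002],"twist":0},{"offset":[0,0,0.002],"twist":0}]'
python3 -m jog '[{"offset":[0,0,0.0005],"twist":0},{"offset":[0,0,0.001],"twist":0},{"offset":[0,0,0.001],"twist":0},{"offset":[0,0,0.001],"twist":0}]'
python3 -c "
from h import *
to(.4945,.2525,.149,-5);ruler()"
```

```text
time_s: 10.87
ee_pos: [0.494, 0.2528, 0.1498]
tcp_rot: [3.138, -0.139, -0.0]
wrist_force: [0.5, 0.4, -4.1]
opening: 0.328
grip_force: 99.0
time_s: 11.2
ee_pos: [0.494, 0.2529, 0.1491]
tcp_rot: [-3.138, 0.139, -0.0]
wrist_force: [0.4, 0.2, -2.3]
opening: 0.326
grip_force: 99.2
t 11.2 tcp [0.494  0.2529 0.1491] az -5.08 off [0.0005 0.0003 0.0001] twist -0.08 F [ 0.42  0.25 -2.3 ] open 0.326 grip 99.2 tilt 0.02
tilt deg 1.99 upper face below tcp 0.0499 n 6069 6146 saddle t [0.076  0.1144] dome 0.0955
```

```bash
python3 -m jog '[{"offset":[0,0,0],"twist":0},{"offset":[0,0,0],"twist":0},{"offset":[0,0,0],"twist":0},{"offset":[0,0,0],"twist":0},{"offset":[0,0,0],"twist":0},{"offset":[0,0,0],"twist":0}]' 1 20
python3 -c "
from h import *
to(.4945,.2525,.149,-5);ruler()"
```

```text
time_s: 11.75
ee_pos: [0.4941, 0.2529, 0.149]
tcp_rot: [-3.138, 0.139, -0.0]
wrist_force: [-0.9, -0.4, -0.8]
opening: 0.325
grip_force: 99.2
t 11.75 tcp [0.4941 0.2529 0.149 ] az -5.08 off [0.0005 0.0003 0.    ] twist -0.08 F [-0.93 -0.44 -0.77] open 0.325 grip 99.2 tilt 0.02
tilt deg 2.09 upper face below tcp 0.0499 n 6065 6130 saddle t [0.076  0.1143] dome 0.0956
```

```bash
python3 -m jog '[{"offset":[0,0,0],"twist":0},{"offset":[0,0,0],"twist":0},{"offset":[0,0,0],"twist":0},{"offset":[0,0,0],"twist":0},{"offset":[0,0,0],"twist":0},{"offset":[0,0,0],"twist":0},{"offset":[0,0,0],"twist":0},{"offset":[0,0,0],"twist":0}]' 0.15
python3 -c "
from h import *
to(.4945,.2525,.149,-5);ruler()"
```

```text
time_s: 12.47
ee_pos: [0.494, 0.2528, 0.1489]
tcp_rot: [-3.138, 0.139, -0.0]
wrist_force: [-0.0, -0.8, 0.1]
opening: 0.426
grip_force: 0.0
t 12.47 tcp [0.494  0.2528 0.1489] az -5.09 off [ 0.0005  0.0003 -0.0001] twist -0.09 F [-0.01 -0.77  0.11] open 0.426 grip 0.0 tilt 0.0
tilt deg 1.61 upper face below tcp 0.0495 n 6095 6170 saddle t [0.0759 0.1144] dome 0.0955
```

```bash
python3 -m jog '[{"offset":[0,0,0],"twist":0},{"offset":[0,0,0],"twist":0},{"offset":[0,0,0],"twist":0},{"offset":[0,0,0],"twist":0},{"offset":[0,0,0],"twist":0},{"offset":[0,0,0],"twist":0},{"offset":[0,0,0],"twist":0},{"offset":[0,0,0],"twist":0}]' -0.3
python3 -c "
from h import *
to(.4945,.2525,.149,-5);ruler()"
python3 -m jog '[{"offset":[0,0,0],"twist":0},{"offset":[0,0,0],"twist":0},{"offset":[0,0,0],"twist":0},{"offset":[0,0,0],"twist":0}]' -0.3
python3 -c "
from h import *
ruler()"
```

```text
time_s: 13.18
ee_pos: [0.494, 0.2528, 0.1489]
tcp_rot: [-3.138, 0.139, -0.0]
wrist_force: [-0.7, -0.1, -0.2]
opening: 0.652
grip_force: 0.0
t 13.18 tcp [0.494  0.2528 0.1489] az -5.09 off [ 0.0005  0.0003 -0.0001] twist -0.09 F [-0.73 -0.06 -0.24] open 0.652 grip 0.0 tilt 0.0
tilt deg 1.52 upper face below tcp 0.0495 n 6111 6176 saddle t [0.0758 0.1144] dome 0.0955
time_s: 13.57
ee_pos: [0.494, 0.2528, 0.1489]
tcp_rot: [-3.138, 0.139, 0.0]
wrist_force: [0.4, -0.5, -0.1]
opening: 0.65
grip_force: 0.0
tilt deg 0.59 upper face below tcp 0.0489 n 6099 6164 saddle t [0.0761 0.1147] dome 0.0956
```

```bash
for i in 1 2 3 4 5 6; do python3 -m jog '[{"offset":[0,0,0],"twist":0},{"offset":[0,0,0],"twist":0}]' |head -1; python3 -c "
from h import *
ruler()"; done
```

```text
time_s: 13.78
tilt deg 1.15 upper face below tcp 0.0492 n 6145 6207 saddle t [0.0762 0.1145] dome 0.0957
time_s: 14.0
tilt deg 0.46 upper face below tcp 0.0488 n 6125 6197 saddle t [0.0761 0.1147] dome 0.0956
time_s: 14.22
tilt deg -0.46 upper face below tcp 0.0481 n 6190 6259 saddle t [0.0763 0.115 ] dome 0.0956
time_s: 14.43
tilt deg -0.39 upper face below tcp 0.0482 n 6186 6254 saddle t [0.0763 0.115 ] dome 0.0956
time_s: 14.65
tilt deg 0.19 upper face below tcp 0.0486 n 6133 6218 saddle t [0.0764 0.1148] dome 0.0956
time_s: 14.87
tilt deg 0.35 upper face below tcp 0.0487 n 6148 6209 saddle t [0.076  0.1148] dome 0.0956
```

It's released and rocking less each time, centred on level. Next I'll open fully and back straight up.

```bash
python3 -m jog '[{"offset":[0,0,0],"twist":0},{"offset":[0,0,0],"twist":0},{"offset":[0,0,0],"twist":0},{"offset":[0,0,0],"twist":0},{"offset":[0,0,0],"twist":0},{"offset":[0,0,0],"twist":0}]' -1
python3 -m jog '[{"offset":[0,0,-0.01],"twist":0},{"offset":[0,0,-0.03],"twist":0},{"offset":[0,0,-0.06],"twist":0},{"offset":[0,0,-0.09],"twist":0},{"offset":[0,0,-0.12],"twist":0},{"offset":[0,0,-0.15],"twist":0},{"offset":[0,0,-0.15],"twist":0},{"offset":[0,0,-0.15],"twist":0}]'
python3 -m jog '[{"offset":[0,0,0],"twist":0},{"offset":[0,0,0],"twist":0},{"offset":[0,0,0],"twist":0},{"offset":[0,0,0],"twist":0},{"offset":[0,0,0],"twist":0},{"offset":[0,0,0],"twist":0},{"offset":[0,0,0],"twist":0},{"offset":[0,0,0],"twist":0}]'
python3 - <<'E'
from h import *
a,P,_=snap("scene");b,Q,_=snap("top")
save(cv2.resize(a[130:330,280:580],None,fx=2.5,fy=2.5),"s7.png")
c=(.534,.249);d=np.array([.996,-.0886])
for A,q in((a,P),(b,Q)):
    v=q[...,:2]-c;t=v@d;s=v@np.array([.0886,.996]);m=(abs(s)<.010)&(abs(q[...,2]-.1)<.015)&(abs(t)<.25);m&=(abs(t-.055)>.024)
    print(m.sum(),np.polyfit(t[m],q[...,2][m],1),t[m].min(),t[m].max())
print(manip.sense()["wrist_force"])
E
```

```text
time_s: 15.42
ee_pos: [0.494, 0.2528, 0.1489]
tcp_rot: [3.138, -0.139, -0.0]
wrist_force: [0.3, 0.9, -0.2]
opening: 1.0
grip_force: 0.0
time_s: 16.08
ee_pos: [0.4945, 0.2531, 0.3026]
tcp_rot: [-3.136, 0.139, -0.008]
wrist_force: [0.3, 0.3, 0.0]
opening: 1.0
grip_force: 0.0
time_s: 16.75
ee_pos: [0.494, 0.2528, 0.2988]
tcp_rot: [3.138, -0.139, -0.0]
wrist_force: [0.2, -0.7, 0.2]
opening: 1.0
grip_force: 0.0
1094 [0.00026505 0.10074082] -0.21533100613013845 0.14571975724664818
706 [-0.00151414  0.10001743] -0.17452014987841027 0.14231239341918303
[-0.86235323 -0.2379551   0.32783982]
```

View pics/s7.png

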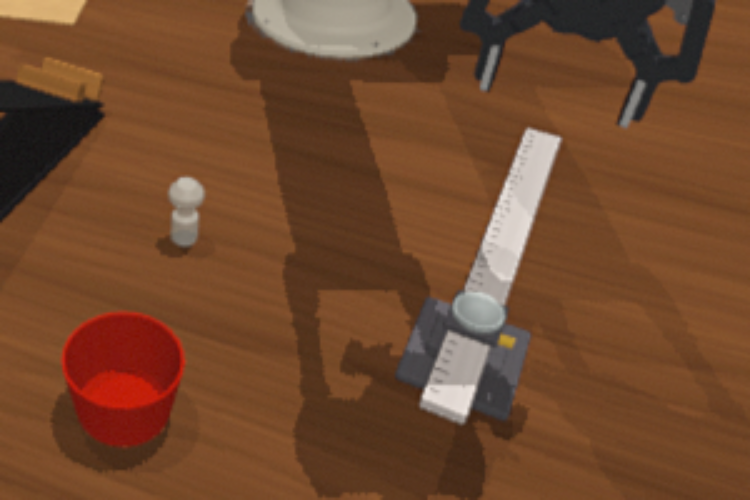

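The ruler lies level on the stand (slope about 0.001, upper face at 0.100 m) with the magnifier up at (478,312). The gripper is clear, and the tin and seal stand as before.

```bash
python3 -m jog '[{"offset":[0,0,0],"twist":0},{"offset":[0,0,0],"twist":0},{"offset":[0,0,0],"twist":0},{"offset":[0,0,0],"twist":0},{"offset":[0,0,0],"twist":0},{"offset":[0,0,0],"twist":0},{"offset":[0,0,0],"twist":0},{"offset":[0,0,0],"twist":0}]' |head -1
python3 -c "
from rig import manip
print(manip.hand_in())"
```

```text
time_s: 17.52
the job is handed in; nothing more can be done
None
```

The ruler lies level and released on its stand at the balance point, magnifier up and both ends free. The tin and seal look undisturbed, the mug was out of the final picture but well clear of the arm's path, and the job was handed in at about 17.5 s with no verdict returned.

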